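Open the carver's quick clamp

ROBOT

A 6-joint arm with a two-finger parallel gripper is mounted at the origin on the work surface. World frame = base frame: x ahead of the robot, y to its left, z up, the work surface at z = 0. Lengths are in mm, angles in rad, forces in N, time in s.
With the tool pointing down it reaches from about 350 to 775 mm from the base axis. Payload 7.3 kg.
Tool frame: the origin (TCP) lies at the very end of the fingers, on their centre line; the grasp point (between the pads) lies 19 mm behind it; z points along the fingers, x is the direction in which the jaws open and shut, and the axes are right-handed (so a half turn about z gives the same grasp; the last joint's range is limited). The gripper opens to 92 mm and grips with 3 to 60 N. Pads are 19 mm wide; open, the fingers measure 130 mm over their backs; the gripper's body (75 mm by 190 mm) begins 47 mm behind the grasp point.
Start: joints at [-1.277, 0.342, 1.524, -0, 1.275, -0.146], TCP at [223.548, -475.052, 198.641] pointing down, gripper open.
Joint ranges: [-2.53, 2.53], [-0.77, 2.02], [0.04, 2.7], [-1, 4.14], [0.28, 2.66], [-3.11, 3.11]. Speed limits (rad/s): [2.57, 2.57, 3.14, 3.14, 3.14, 3.14].

INTERFACE

Orientations are given as [roll, pitch, yaw] about the fixed x, y, z axes, in that order (R = Rz(yaw) Ry(pitch) Rx(roll)).
In Python, from plant import bot, capture, camera_params gives the robot as it stands.
- The arm moves only by the shell command python3 -m jog 'ROWS' [OPENING]. ROWS is a JSON object of lists of equal length, an entry for each row: "xyz": the shift along the world's x, y, z as a fraction of full scale, a list of three; "angular": the turn, a rotation vector about the world's x, y, z as a fraction of full scale, a list of three. In form: {"xyz": [[x, y, z], ...], "angular": [[wx, wy, wz], ...]}. A call has 1 to 10 rows; each row shifts and turns the pose as measured when the row begins; what a row does not reach is not made up. Full scale, the value 1, is 2 cm for a shift and 6 degrees for a turn. A row lasts 1/10 s, in which the tool goes at most 50 mm and 8.59 degrees, less where a joint would pass 70% of its speed; a pose out of reach is approached as far as the arm can. A call with a number of a shift or a turn outside -1 to 1 is refused whole. A call with a gripper value outside its range is refused whole. OPENING is the closure, from -1 (fully open) to 1 (shut), set as the call begins (- or left out, the last holds). The fingers move at their own pace and stop on an object; the grip force is fixed at half the most. Time passes only in rows, so rows that do not move let the fingers close. It gives the time, the measured TCP pose, the force and the opening at its end, in the units of the state.
- bot.get_obs(): the state, without advancing time (a new reading comes with each control period).
- capture(name): name is "scene" or "top" or "wrist"; returns the picture (400x640x3 uint8, red, green, blue); there is no depth.
- camera_params(name): a dict with "fx", "fy", "cx", "cy" (pixels), "rvec" (rotation vector, rad) and "tvec" (3), from world to camera coordinates, as OpenCV has them. Camera axes: x right, y down, z forward; pixel columns grow to the right and rows downward; lengths in mm; the calibration is good to about 2 mm. A picture is of the moment at which its call begins: read the wrist's pose just before it. camera_params takes no time and is no camera call; for the wrist camera it gives the pose at the moment of the call.
- bot.close_job(): hands the job in, once; it reports no verdict.
The state is a dict: "time": time; "joint_positions": joint angles; "dq": joint speeds; "tau": joint torques, N m; "tool_pos": TCP position; "tcp_rot": TCP orientation; "contact_force": force on the tool from outside, world axes, zero at the start; "moment": the same for the moment, N m; "grip_width": finger opening in mm.
Only numpy, scipy, OpenCV 4.12 (cv2) and the standard library are available. Lean on these libraries where they do the work, as an engineer would, in place of code of your own. Each camera call takes 0.05 s, during which the arm holds its last target.

TASK

Open the quick clamp on the carving bench all the way: with closed fingertips press the red lock button on the blue carriage well down, then keep it down the whole way while you push the carriage along its rail until it rests against the orange bumper of the end stop. Once it is home, let the button spring up so that the carriage is locked there, and move clear. Pick nothing up, and leave all the tools, jars and wooden pieces where they are.

Things in the scene. Friction and masses are not known exactly. Their poses are not given: they have to be found in the camera images.
- clamp: The clamp's fixed part, screwed to the bench: plywood board 130 x 370 mm, 15 mm thick, under an aluminium T-slot rail 50 mm wide (rail top 41 mm above the bench). Origin: centre of the board's underside, on the bench. Its y axis runs along the rail in the opening direction, from the fixed jaw towards the end stop; z is up. Place and turn vary.
- fixed_jaw (a point): Middle of the top of the dark wooden fixed jaw, 90 mm wide, 30 mm thick, 100 mm above the bench, at the end of the rail opposite to the end stop.
- carriage (a joint): Travel of the blue carriage along the clamp's +y axis, in m: 0 = nearest the fixed jaw, 0.18 = fully open, against the bumper. Starts between 0 and 0.08. With the button up a tooth locks it (about 2 mm of play) in a rack with a notch every 7 mm, the last at 0.18; with the button down it slides with about 1 to 2 N and stays where it is left.
- moving_jaw (a point): Middle of the top of the dark wooden moving jaw on the rear (-y) edge of the blue carriage: 90 mm wide, 14 mm thick, 100 mm above the bench, 48 mm behind the button's centre. The carriage itself is 97 mm long, 74 mm wide, 0.3 to 0.6 kg, its flat top 71 mm above the bench.
- lock_button (a joint): Press of the red lock button, in m: about 0 = up (carriage locked), 0.006 = fully down. Springy: it begins to move at about 3 N and is fully down at about 6 N; the carriage is free when it is pressed more than 2.5 mm. It springs up by itself, fully only with the carriage at a notch.
- button_top (a point): Centre of the top face of the red lock button, a vertical cylinder 36 mm across on the carriage. Up, its top is 83 mm above the bench and 12 mm above the carriage's flat top; pressed fully down still 6 mm above it. It rides with the carriage.
- ledge (a point): Middle of the inner (-y) face of the blue push ledge on the carriage, 31 mm ahead (+y of the clamp) of the button's centre; the ledge is 60 mm wide across the rail, 11 mm thick, and its top is 95 mm above the bench. Fingertips that press the button can push against this face.
- end_stop (a point): Middle of the face of the orange bumper (50 mm wide, 18 mm high, 54 mm above the bench) against which the carriage comes to rest; the button's centre is then 42 mm short of it along the clamp's y axis.
- gouge: Carving gouge, about 220 mm long, 26 mm thick, wooden handle, lying beside the clamp; leave alone. Origin under the middle.
- spoon_blank: Pale wooden spoon blank, about 200 mm long, 18 mm thick, lying beside the clamp; leave alone. Origin under it, near the middle.
- finial: Small turned finial, reddish brown, 40 mm across and 80 mm tall, standing near the clamp; leave alone. Origin under its centre.
- wax_jar: Amber wax jar, 52 mm across and 60 mm tall, standing near the clamp; leave alone. Origin under its centre.
- sharpening_stone: Grey sharpening stone 150 x 50 x 25 mm; leave alone. Origin under its centre.
- mallet: Dark wooden carver's mallet standing on its head, 86 mm across, 252 mm tall; leave alone. Origin under its centre.
- yellow_pot: Yellow plastic pot, 100 mm across, 85 mm tall; leave alone. Origin under its centre.
- turned_bowl: Turned reddish brown bowl, 120 mm across, 45 mm tall; leave alone. Origin under its centre.

How it is judged (in metres and radians):
On the way, in this order (a step that is already met when the one before it is completed fails the run):
1. the lock button is pressed down (3 mm or more) while the carriage is still well short of the end stop (value of joint lock_button above 0.003 m and value of joint carriage below 0.12 m), for 0.1 s.
2. the carriage is at the end stop (within 3 mm) with the button still held down (1.5 mm or more) (value of joint lock_button above 0.0015 m and value of joint carriage above 0.177 m), for 0.1 s.
At the end, for the whole second after the job is handed in: The carriage rests within 3 mm of the end stop (travel over 177 mm), the lock button is up again (pressed less than 1 mm), and every tool, jar and wooden piece is within 20 mm of where it stood (value of joint carriage above 0.177 m and value of joint lock_button below 0.001 m and velocity of joint carriage below 0.005 m/s and distance of each of gouge, spoon_blank, finial, wax_jar, sharpening_stone, mallet, yellow_pot, turned_bowl from where it was at the start of the episode below 0.02 m); the robot touches nothing.
It fails at once if the button is let up (pressed less than 1 mm) on the way, with the carriage between 100 and 165 mm (value of joint carriage between 0.1 and 0.165 m and value of joint lock_button below 0.001 m).
It fails at once if a bystander is pushed, carried or lifted more than 20 mm from its place (distance of any of gouge, spoon_blank, finial, wax_jar, sharpening_stone, mallet, yellow_pot, turned_bowl from where it was at the start of the episode above 0.02 m).
It also fails if it takes over 35 s, if anything falls off the work surface, if the arm or the gripper's body presses on something with over 40 N, if the wrist force passes 120 N, or if a joint passes its speed limit or range.

## Working session

There is one attempt and no reset: what is moved stays moved. The work goes in short steps, Python scripts to look and compute and a shell command to move; the robot and the scene stay as the last step left them, time stands still between calls to the robot, and variables do not carry over. Pictures are saved under pics/ and viewed, and the job is handed in when it is done.

```bash
ls; mkdir -p pics
python3 - <<'E'
from plant import bot, capture, camera_params
import cv2
for n in ("top","scene"):
    im=capture(n); cv2.imwrite(f"pics/{n}0.png",im[:,:,::-1])
    print(n,camera_params(n))
print(bot.get_obs())
E
```

```text
pics
top {'fx': 458.28548056236303, 'fy': 458.28548056236303, 'cx': 311.17843781960886, 'cy': 205.92148100013904, 'rvec': array([ 2.17517054, -2.13523525,  0.17587382]), 'tvec': array([ -70.31641782,  617.79082244, 1857.69232933])}
scene {'fx': 490.84665333693135, 'fy': 490.84665333693135, 'cx': 315.1858479181551, 'cy': 197.43009888694823, 'rvec': array([ 2.53415868,  0.61577638, -0.18587933]), 'tvec': array([-520.0327691 , -216.99097408, 1859.33654835])}
{'time': 0.1, 'joint_positions': array([-1.27699849e+00,  3.42618537e-01,  1.52489233e+00, -9.10072834e-07,
        1.27537608e+00, -1.46012569e-01]), 'dq': array([ 0.00096592, -0.00148139, -0.0021181 ,  0.00053454, -0.00206264,
       -0.00058507]), 'tau': array([ 2.08854348e-03, -4.32004488e+01, -2.44693941e+01,  7.19303009e-02,
        5.26594673e-02, -4.83503106e-05]), 'tool_pos': array([ 223.43129445, -474.66439571,  198.0425655 ]), 'tcp_rot': array([-3.14140520e+00,  1.28064429e-03, -1.13098554e+00]), 'contact_force': array([ 0.00964611, -0.23552521, -0.07889838]), 'moment': array([ 0.02106785, -0.00430601,  0.00292762]), 'grip_width': 91.67551032448596}
```

View pics/top0.png

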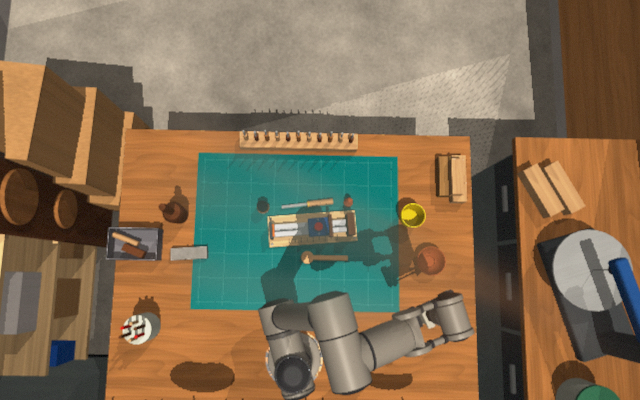

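View pics/scene0.png

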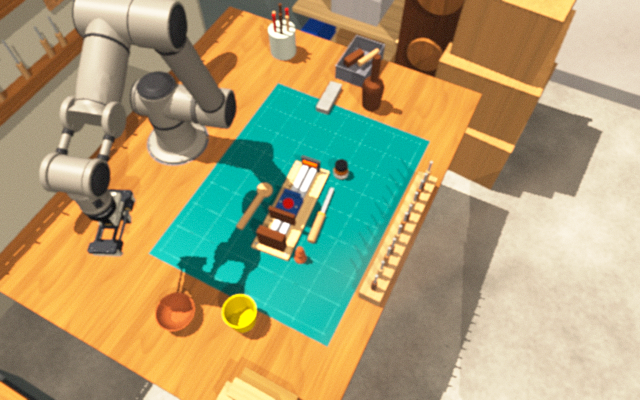

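The top view shows the clamp at about (312,229), with the carriage and red button at about (318,227). The fixed jaw is at the right end and the orange stop at the left (world +y). I'll zoom in and measure.

```bash
cat > h.py <<'E'
import numpy as np, cv2
from plant import bot, capture, camera_params
def ray(p,uv):
    R=cv2.Rodrigues(np.array(p['rvec']))[0]; t=np.array(p['tvec']).ravel()
    d=R.T@np.array([(uv[0]-p['cx'])/p['fx'],(uv[1]-p['cy'])/p['fy'],1.]); return -R.T@t,d
def onz(p,uv,z):
    o,d=ray(p,uv); return o+d*(z-o[2])/d[2]
def proj(p,X):
    q,_=cv2.projectPoints(np.array(X,float).reshape(-1,3),np.array(p['rvec']),np.array(p['tvec']),np.array([[p['fx'],0,p['cx']],[0,p['fy'],p['cy']],[0,0,1.]]),None); return q.reshape(-1,2)
def blobs(im,lo,hi,box=None,amin=8):
    h=cv2.cvtColor(im,cv2.COLOR_RGB2HSV)
    m=cv2.inRange(h,np.array(lo),np.array(hi))
    if box: k=np.zeros_like(m);k[box[1]:box[3],box[0]:box[2]]=255;m&=k
    n,l,s,c=cv2.connectedComponentsWithStats(m)
    return [(s[i,4],s[i,:4],c[i]) for i in range(1,n) if s[i,4]>=amin],m
E
python3 - <<'E'
from h import *
a=cv2.imread("pics/top0.png")[190:275,250:370]; b=cv2.imread("pics/scene0.png")[145:275,230:360]
cv2.imwrite("pics/topz.png",cv2.resize(a,None,fx=6.5,fy=6.5,interpolation=cv2.INTER_CUBIC))
cv2.imwrite("pics/scenez.png",cv2.resize(b,None,fx=4.5,fy=4.5,interpolation=cv2.INTER_CUBIC))
for n,box in (("top",(260,200,365,260)),("scene",(240,150,340,260))):
    im=cv2.imread(f"pics/{n}0.png")[:,:,::-1].copy(); p=camera_params(n)
    for nm,lo,hi in (("red",(0,170,90),(5,255,255)),("red2",(172,150,90),(180,255,255)),("blue",(105,120,20),(130,255,255)),("orange",(6,190,130),(14,255,255))):
        for s,bb,c in blobs(im,lo,hi,box)[0]: print(n,nm,s,bb,c.round(1),onz(p,c,83).round(1))
E
```

```text
scene red 54 [284 199   8   9] [287.5 202.8] [532.4 -92.   83. ]
scene red2 34 [283 198  11  11] [288.1 203.1] [534.8 -92.1  83. ]
scene blue 239 [277 190  25  24] [290.9 200.2] [537.6 -78.4  83. ]
scene orange 41 [302 160  16   8] [309.4 163.5] [523.   80.2  83. ]
scene orange 10 [336 171   4   4] [337.6 172.3] [625.7  91.6  83. ]
scene orange 23 [270 208  16   7] [277.9 210.8] [ 519.2 -133.    83. ]
scene orange 9 [287 214   6   3] [289.4 215.2] [ 560.8 -130.2   83. ]
scene orange 107 [258 227  26  14] [270.2 233.5] [ 538.7 -216.1   83. ]
scene orange 37 [296 249   7  11] [299.2 253.9] [ 654.2 -236.5   83. ]
```

View pics/topz.png

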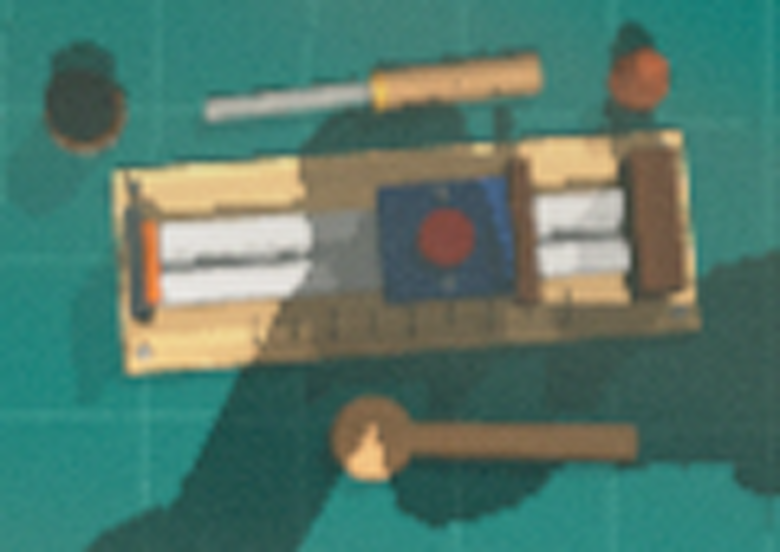

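View pics/scenez.png

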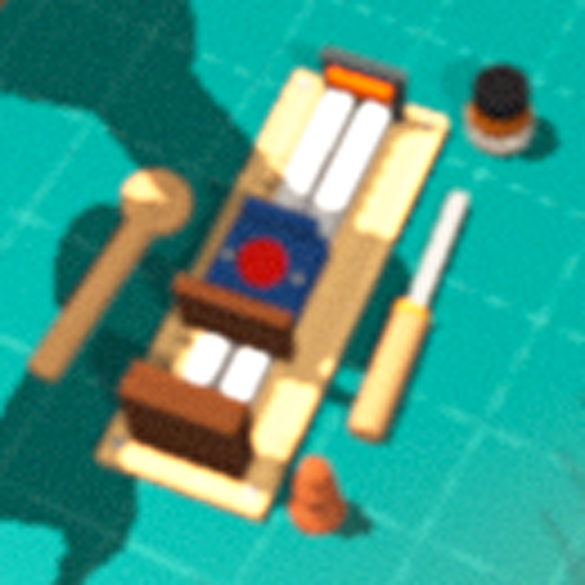

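The zoom gives these top-view positions: button at (446,237), orange bumper face edge at about x=160, and board corners at (115,170), (683,130), (700,328) and (128,374). Next I'll convert them to world coordinates and fit the frame.

Run:
```python
from h import *
p=camera_params("top"); q=camera_params("scene")
T=lambda x,y:(250+(x+.5)/6.5-.5,190+(y+.5)/6.5-.5)
S=lambda x,y:(230+(x+.5)/4.5-.5,145+(y+.5)/4.5-.5)
C=[onz(p,T(*c),15) for c in [(115,170),(683,130),(700,328),(128,374)]]
for c in C: print("T board",c.round(1))
print("dir top", np.degrees([np.arctan2(*(C[0]-C[1])[1::-1]),np.arctan2(*(C[3]-C[2])[1::-1])]), sum(C)/4)
D=[onz(q,S(*c),15) for c in [(300,70),(97,457),(262,518),(448,120)]]
for c in D: print("S board",c.round(1))
print("dir", np.degrees([np.arctan2(*(D[0]-D[1])[1::-1]),np.arctan2(*(D[3]-D[2])[1::-1])]), sum(D)/4)
print("button T",onz(p,T(446,237),83).round(1),"S",onz(q,S(262,263),83).round(1))
print("bumper edge T",onz(p,T(160,262),54).round(1))
print("ledge outer edge T",onz(p,T(380,243),95).round(1))
print("finial",onz(p,T(640,78),75).round(1),"jar",onz(p,T(86,105),55).round(1))
```

```text
T board [578.1 124.2  15. ]
T board [ 611.5 -243.2   15. ]
T board [ 483.1 -254.6   15. ]
T board [446.9 111.9  15. ]
dir top [95.18837647 95.63915157] [529.87715413 -65.43815759  15.        ]
S board [449.8 113.4  15. ]
S board [ 483.7 -257.6   15. ]
S board [ 614.2 -244.8   15. ]
S board [578.3 124.1  15. ]
dir [95.22109156 95.5571756 ] [531.50019424 -66.23332741  15.        ]
button T [531.9 -88.   83. ] S [533.9 -92.6  83. ]
bumper edge T [515.5  91.1  54. ]
ledge outer edge T [526.2 -46.8  95. ]
finial [ 635.7 -209.1   75. ] jar [614.4 140.7  55. ]
```

Both views agree. The rail runs at 95.4° (direction u ≈ (-0.094, 0.996)), the button is near (533,-90), and about 140 mm of travel remains. I'll close the gripper and go above the button with the jaw axis along the rail (yaw ≈ -84.6°).

```bash
python3 -m jog '{"xyz":[[0.77,0.96,0],[0.77,0.96,0],[0.77,0.96,0],[0.77,0.96,0],[0.77,0.96,0],[0.77,0.96,0],[0.77,0.96,0],[0.77,0.96,0],[0.77,0.96,0],[0.77,0.96,0]],"angular":[[0,0,-0.165],[0,0,-0.165],[0,0,-0.165],[0,0,-0.165],[0,0,-0.165],[0,0,-0.165],[0,0,-0.165],[0,0,-0.165],[0,0,-0.165],[0,0,-0.165]]}' 1
```

```text
time: 1.1
tool_pos: [379.0, -275.1, 194.0]
tcp_rot: [3.14, 0.009, -1.317]
contact_force: [-0.4, 0.2, 0.5]
grip_width: 16.6
```

```bash
python3 -m jog '{"xyz":[[0.85,1,0.05],[0.85,1,0.05],[0.85,1,0.05],[0.85,1,0.05],[0.85,1,0.05],[0.85,1,0.05],[0.85,1,0.05],[0.85,1,0.05],[0.7,0.8,0],[0,0,0]],"angular":[[0,0,-0.17],[0,0,-0.17],[0,0,-0.17],[0,0,-0.17],[0,0,-0.17],[0,0,-0.17],[0,0,-0.17],[0,0,-0.17],[0,0,-0.17],[0,0,0]]}' 1
python3 - <<'E'
from h import *
print(bot.get_obs()['tool_pos'],bot.get_obs()['tcp_rot'])
im=capture("wrist"); cv2.imwrite("pics/w1.png",im[:,:,::-1]); p=camera_params("wrist")
import pickle; pickle.dump(p,open("w1.pkl","wb"))
for lo,hi in (((0,140,60),(5,255,255)),((170,140,60),(180,255,255))):
    for s,bb,c in blobs(im,lo,hi,amin=40)[0]: print(s,bb,c.round(1),onz(p,c,83).round(1))
E
```

```text
time: 2.1
tool_pos: [533.4, -87.3, 198.6]
tcp_rot: [3.133, 0.015, -1.481]
contact_force: [-0.3, -0.7, 0.5]
grip_width: 0.0
[533.39882352 -87.31316034 198.55501828] [ 3.1333431   0.01473861 -1.48112257]
871 [309 173  33  34] [324.7 189.4] [533.1 -89.6  83. ]
131 [308 172  35  36] [325.2 190. ] [532.5 -90.2  83. ]
```

View pics/w1.png

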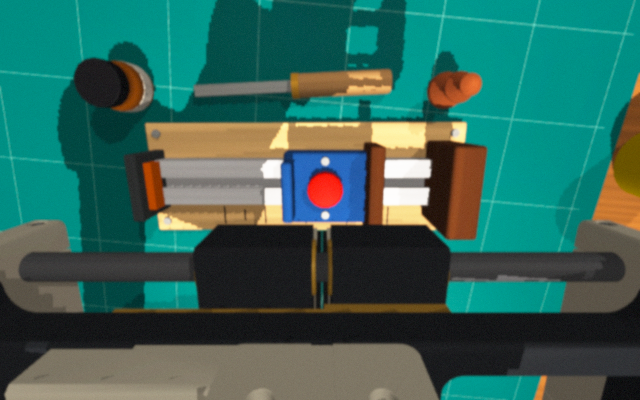

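The wrist view gives the button at (325,190), which is world (533,-90). The ledge is to its left at (288,186), the bumper face is near x=163, and the path along the rail is clear. I'll descend to about 12 mm above the button, 6 mm towards the ledge.

```bash
python3 -m jog '{"xyz":[[0,0.1,-0.9],[0,0.05,-0.9],[0,0,-0.9],[0,0,-0.9],[0,0,-0.8],[0,0,-0.5],[0,0,0]],"angular":[[-0.13,-0.09,0],[0,0,0],[0,0,0],[0,0,0],[0,0,0],[0,0,0],[0,0,0]]}' 1
```

```text
time: 2.85
tool_pos: [527.4, -90.9, 96.8]
tcp_rot: [3.137, -0.002, -1.482]
contact_force: [0.2, 0.6, 1.1]
grip_width: 0.7
```

```bash
python3 -m jog '{"xyz":[[0.25,0.35,-0.1],[0,0,-0.1],[0,0,0]],"angular":[[0,0,0],[0,0,0],[0,0,0]]}' 1
python3 - <<'E'
from h import *
im=capture("wrist"); cv2.imwrite("pics/w2.png",im[:,:,::-1])
E
```

```text
time: 3.15
tool_pos: [533.5, -84.4, 94.1]
tcp_rot: [3.14, -0.003, -1.483]
contact_force: [0.4, -0.2, -0.3]
grip_width: 0.2
```

View pics/w2.png

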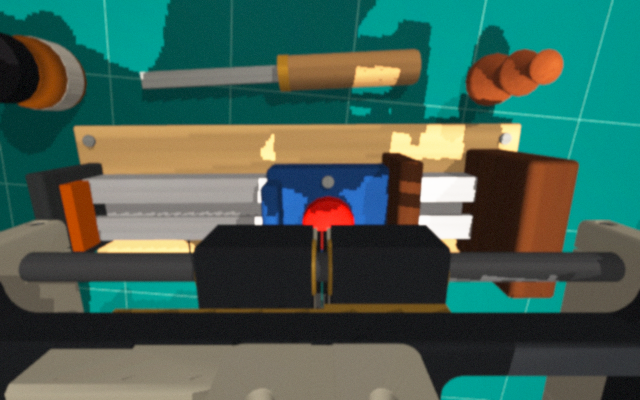

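The fingers are over the button (visible at about (328,212)), slightly on the ledge side. Pressing gently now.

```bash
python3 -m jog '{"xyz":[[0,0,-0.35],[0,0,-0.2],[0,0,-0.15],[0,0,-0.15]],"angular":[[0,0,0],[0,0,0],[0,0,0],[0,0,0]]}' 1
```

```text
time: 3.6
tool_pos: [534.3, -84.4, 77.1]
tcp_rot: [-3.141, -0.004, -1.483]
contact_force: [0.4, 0.1, 1.0]
grip_width: 0.1
```

Height is 77 mm with only 1 N, which doesn't fit a pressed button yet. I'll check before pressing further.

Run:
```python
from h import *
o=bot.get_obs(); print(o['tool_pos'],o['contact_force'],o['time'])
for n,(a,b,c,d) in (("top",(250,190,370,275)),("scene",(230,145,360,275))):
    im=capture(n)[:,:,::-1][b:d,a:c]; cv2.imwrite(f"pics/{n}p.png",cv2.resize(im,None,fx=4.5,fy=4.5,interpolation=cv2.INTER_CUBIC))
im=capture("wrist"); cv2.imwrite("pics/w3.png",im[:,:,::-1])
o=bot.get_obs(); print(o['tool_pos'],o['contact_force'],o['time'])
```

```text
[534.28325849 -84.4114316   77.11063322] [0.37171462 0.13018181 0.9778209 ] 3.6
[534.18185676 -84.36709718  77.1541447 ] [-0.28272991 -0.01565136 -0.28833645] 3.75
```

View pics/scenep.png

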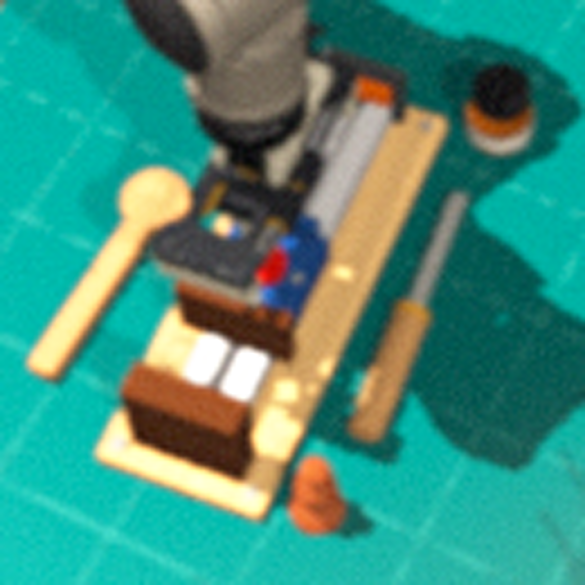

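View pics/w3.png

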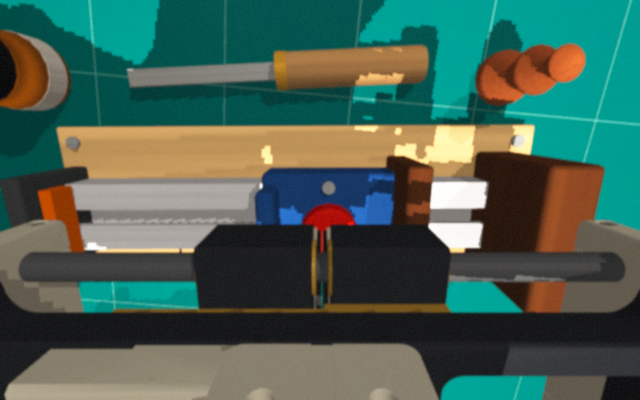

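Run:
```python
from h import *
o=bot.get_obs(); X=o['tool_pos']
for n in ("scene","top","wrist"):
    p=camera_params(n); print(n,"cam",ray(p,(0,0))[0].round(0),"tcp px",proj(p,X).round(1),"button px",proj(p,[533,-90,77]).round(1), "z140", proj(p,X+[0,0,63]).round(1))
im=cv2.imread("pics/w3.png")[:,:,::-1].copy(); p=camera_params("wrist")
h=cv2.cvtColor(im,cv2.COLOR_RGB2HSV); m=cv2.inRange(h,np.array((0,140,60)),np.array((5,255,255)))|cv2.inRange(h,np.array((170,140,60)),np.array((180,255,255)))
m[:,:290]=0;m[:,370:]=0;m[260:]=0
ys,xs=np.nonzero(m); print(xs.min(),xs.max(),ys.min(),ys.max())
for y in range(ys.min(),ys.min()+30,3): r=np.nonzero(m[y])[0]; print(y,r.min() if len(r) else 0,r.max() if len(r) else 0)
for z in (83,77): 
  a=np.linspace(0,2*np.pi,200); c=proj(p,np.c_[533+18*np.cos(a),-90+18*np.sin(a),np.full(200,z)]); print(z,c.min(0),c.max(0))
cv2.imwrite("pics/w3z.png",cv2.resize(cv2.imread("pics/w3.png")[150:320,250:400],None,fx=4,fy=3.5,interpolation=cv2.INTER_CUBIC))
```

```text
scene cam [1005. -774. 1472.] tcp px [[289.2 202.1]] button px [[288.1 203.3]] z140 [[288.1 192. ]]
top cam [ 346.  -26. 1928.] tcp px [[317.3 225.6]] button px [[318.6 225.9]] z140 [[317.8 224. ]]
wrist cam [599. -78. 263.] tcp px [[321.6 229.9]] button px [[330.3 232.4]] z140 [[322.2 278.6]]
303 354 204 252
204 324 333
207 315 342
210 311 346
213 308 349
216 306 351
219 304 352
222 303 354
225 308 354
228 317 326
231 319 325
83 [301.10883442 207.21880772] [360.17618379 262.92840947]
77 [301.6709119 204.6475315] [358.99170733 258.85838122]
```

View pics/w3z.png

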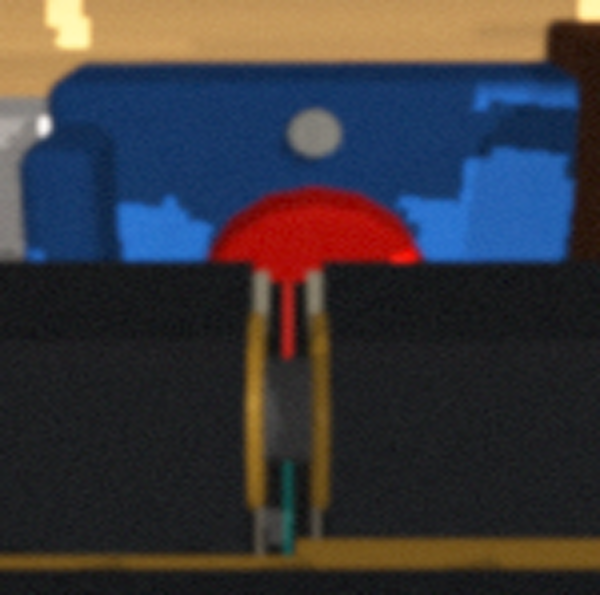

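The wrist view shows the fingertips as two thin plates about 8 mm across in total, centred at (322,228) over the button. Contact is still uncertain, so I'll step down while watching the force.

```bash
python3 -m jog '{"xyz":[[0,0,-0.1],[0,0,-0.1]],"angular":[[0,0,0],[0,0,0]]}' 1; python3 -c "
from plant import bot
o=bot.get_obs();print(o['tau'].round(2),o['moment'],o['joint_positions'])"
```

```text
time: 3.95
tool_pos: [534.6, -84.5, 73.4]
tcp_rot: [-3.14, -0.005, -1.483]
contact_force: [0.9, -0.3, -0.3]
grip_width: 0.3
[-0.000e+00 -4.745e+01 -2.062e+01  4.000e-02 -1.000e-02  0.000e+00] [0.04418228 0.02486163 0.01353246] [-0.29598574  0.50129516  1.65073489 -0.0046061   0.98672976  1.18920866]
```

Run:
```python
from h import *
im=capture("wrist")[:,:,::-1]; s=capture("scene")[:,:,::-1]; t=capture("top")[:,:,::-1]
z=lambda i,f:cv2.resize(i,None,fx=f,fy=f,interpolation=cv2.INTER_CUBIC)
cv2.imwrite("pics/w4z.png",z(im[150:320,240:420],4)); cv2.imwrite("pics/s4z.png",z(s[165:245,235:335],6)); cv2.imwrite("pics/t4z.png",z(t[190:260,270:370],6))
```

```text
(no output)
```

View pics/w4z.png

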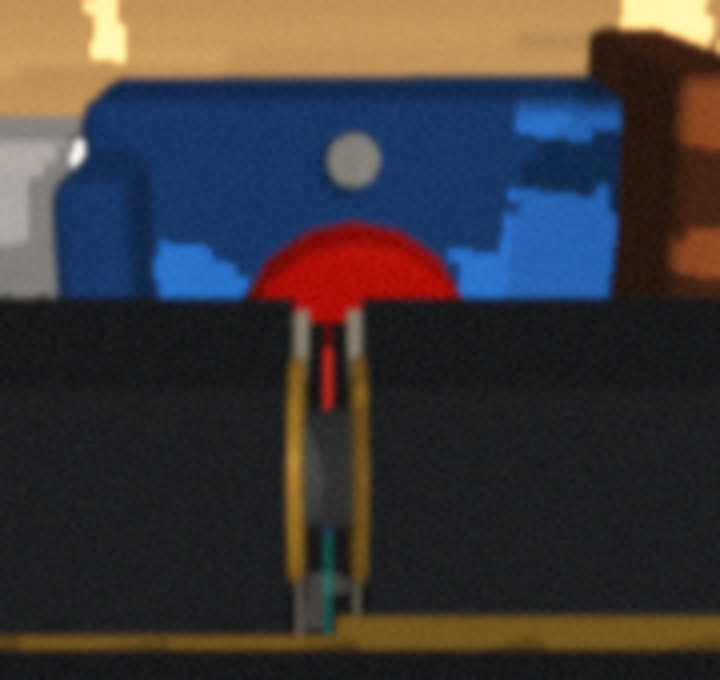

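View pics/s4z.png

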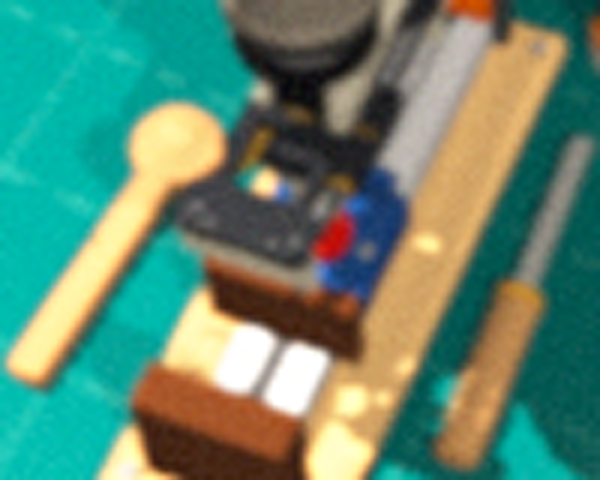

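View pics/t4z.png

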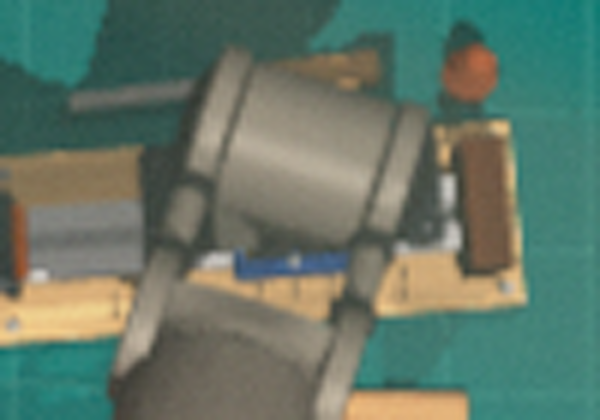

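No force yet. The two-view triangulation also hints the button sits a few mm lower than I assumed, so I'll continue in small steps.

```bash
python3 -m jog '{"xyz":[[0,0,-0.06],[0,0,-0.06]],"angular":[[0,0,0],[0,0,0]]}' 1; python3 -m jog '{"xyz":[[0,0,-0.06]],"angular":[[0,0,0]]}' 1
```

```text
time: 4.3
tool_pos: [534.6, -84.6, 71.0]
tcp_rot: [-3.14, -0.005, -1.483]
contact_force: [-0.3, 0.2, -0.1]
grip_width: 0.7
time: 4.4
tool_pos: [534.7, -84.6, 69.8]
tcp_rot: [-3.14, -0.005, -1.483]
contact_force: [0.7, -0.3, -0.4]
grip_width: 0.6
```

Run:
```python
from h import *
import pickle
o=bot.get_obs(); X=o['tool_pos']; p1=pickle.load(open("w1.pkl","rb")); p=camera_params("wrist")
im=capture("wrist"); cv2.imwrite("pics/w5.png",im[:,:,::-1])
z=lambda i,f:cv2.resize(i,None,fx=f,fy=f,interpolation=cv2.INTER_CUBIC)
cv2.imwrite("pics/w5z.png",z(im[150:320,240:420,::-1],4)); cv2.imwrite("pics/w1z.png",z(cv2.imread("pics/w1.png")[140:240,270:400],6))
print(o['tool_pos'],o['contact_force'],"tip corners",proj(p,[X+[dx,dy,0] for dx in(-9.5,9.5) for dy in(-5,5)]).round(1).tolist())
pickle.dump(p,open("w5.pkl","wb"))
```

```text
[534.65934081 -84.55851506  69.76200801] [ 0.70789644 -0.29234424 -0.40086873] tip corners [[328.2, 244.7], [312.4, 243.4], [331.0, 216.1], [314.9, 214.8]]
```

View pics/w5z.png

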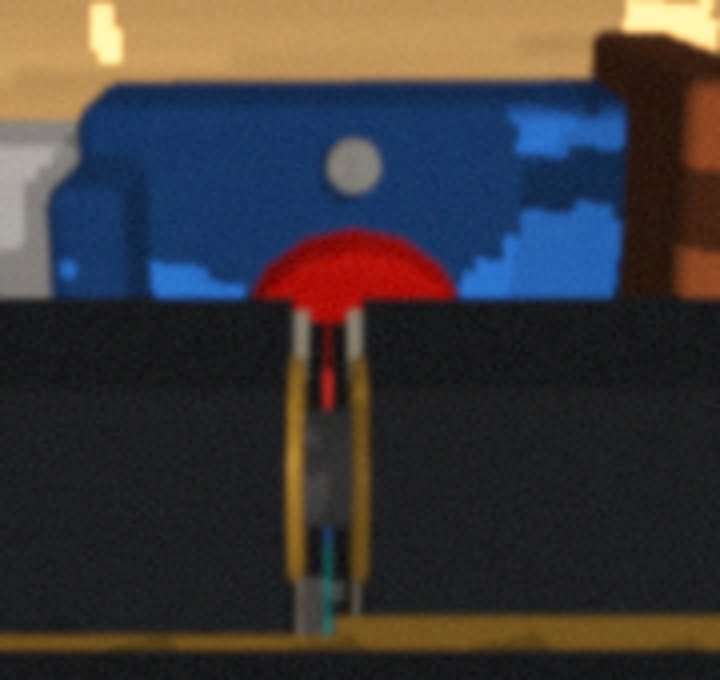

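View pics/w1z.png

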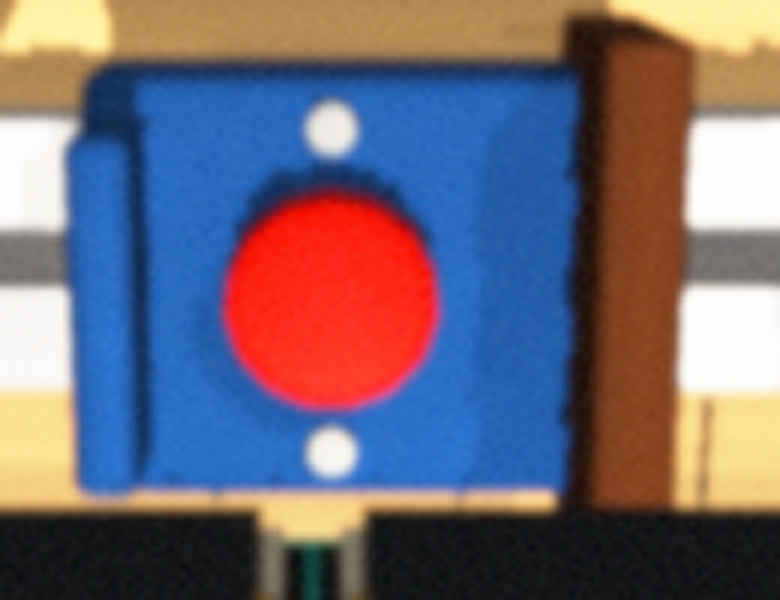

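Run:
```python
from h import *
import pickle
p1=pickle.load(open("w1.pkl","rb"));p5=pickle.load(open("w5.pkl","rb"));pt=camera_params("top");ps=camera_params("scene")
def tri(obs):
    A=np.zeros((3,3));b=np.zeros(3)
    for p,uv in obs:
        o,d=ray(p,uv);d/=np.linalg.norm(d);M=np.eye(3)-np.outer(d,d);A+=M;b+=M@o
    return np.linalg.solve(A,b)
f=lambda x,y:(270+x/6,140+y/6); g=lambda x,y:(240+x/4,150+y/4)
for nm,a,b in (("pin",(331,130),(353,166)),("button+x edge",(332,190),(353,230)),("carriage +x edge",(332,66),(353,84)),("jaw top corner",(570,20),(597,38))):
    print(nm,tri([(p1,f(*a)),(p5,g(*b))]).round(1))
print("f",p1['fx'],"cam1",ray(p1,(0,0))[0],"cam5",ray(p5,(0,0))[0])
for z in (65,71,77,83,90):
    a=np.linspace(0,2*np.pi,400)
    for n,p in (("w1",p1),("w5",p5)):
        c=proj(p,np.c_[533+18*np.cos(a),-90+18*np.sin(a),np.full(400,z)]); s=c[np.abs(c[:,1]-c[:,1].min()-17)<1]
        print(z,n,"w",np.ptp(c[:,0]).round(1),"top",c[:,1].min().round(1),"w17",np.ptp(s[:,0]).round(1))
```

```text
pin [556.2 -87.5  53.7]
button+x edge [546.1 -88.5  56.3]
carriage +x edge [563.7 -87.3  14.3]
jaw top corner [ 577.5 -131.    24.4]
f 313.4620792368719 cam1 [599.74100412 -84.7450556  383.79918088] cam5 [599.56165914 -77.84838893 255.81110934]
65 w1 w 34.7 top 168.5 w17 34.7
65 w5 w 56.0 top 203.5 w17 53.0
71 w1 w 35.3 top 169.4 w17 35.3
71 w5 w 57.7 top 205.9 w17 54.0
77 w1 w 36.0 top 170.3 w17 36.0
77 w5 w 59.5 top 208.6 w17 55.3
83 w1 w 36.7 top 171.3 w17 36.7
83 w5 w 61.3 top 211.4 w17 56.7
90 w1 w 37.5 top 172.5 w17 37.5
90 w5 w 63.7 top 214.8 w17 58.1
```

The wrist-view sizes also suggest the fingertips are still above the button. I'll carry on downwards with the force as the guide.

```bash
python3 -m jog '{"xyz":[[0,0,-0.08],[0,0,-0.08]],"angular":[[0,0,0],[0,0,0]]}' 1; python3 -m jog '{"xyz":[[0,0,-0.08],[0,0,-0.08]],"angular":[[0,0,0],[0,0,0]]}' 1
```

```text
time: 4.65
tool_pos: [534.6, -84.5, 66.3]
tcp_rot: [-3.14, -0.005, -1.483]
contact_force: [0.2, -0.2, 0.1]
grip_width: 0.2
time: 4.85
tool_pos: [534.6, -84.6, 62.7]
tcp_rot: [-3.14, -0.005, -1.483]
contact_force: [0.2, 0.3, 0.3]
grip_width: 0.6
```

Run:
```python
from h import *
im=capture("wrist")[:,:,::-1]; s=capture("scene")[:,:,::-1]
cv2.imwrite("pics/w6.png",im)
z=lambda i,f:cv2.resize(i,None,fx=f,fy=f,interpolation=cv2.INTER_CUBIC)
cv2.imwrite("pics/s6z.png",z(s[140:240,220:340],6))
o=bot.get_obs();X=o['tool_pos'];p=camera_params("scene");
R=cv2.Rodrigues(np.array([0,0,o['tcp_rot'][2]]))[0]
for h in (0,66): 
  for a in (-95,-65,0,65,95):
    q=proj(p,X+R@np.array([a,0,0])+[0,0,h])[0]; print(h,a,((q-[220,140])*6).round(0))
```

```text
0 -95 [485. 253.]
0 -65 [464. 294.]
0 0 [417. 386.]
0 65 [369. 482.]
0 95 [346. 527.]
66 -95 [481. 188.]
66 -65 [459. 230.]
66 0 [410. 324.]
66 65 [360. 421.]
66 95 [336. 468.]
```

View pics/s6z.png

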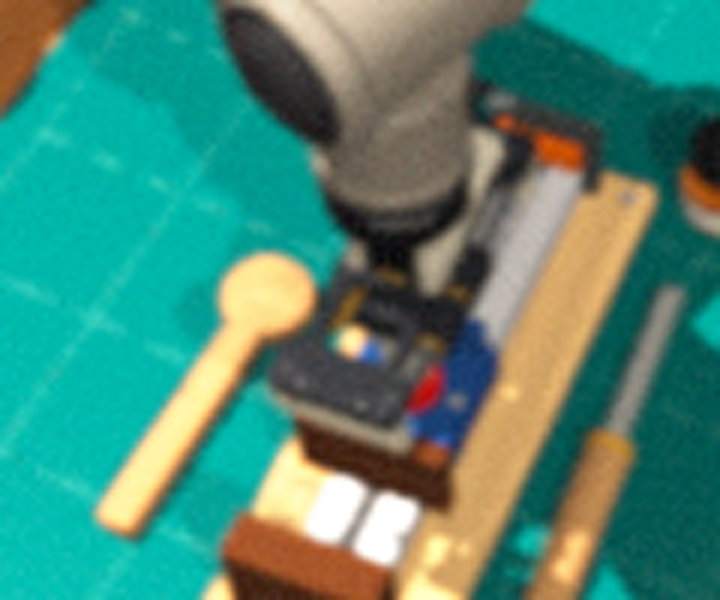

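View pics/w6.png

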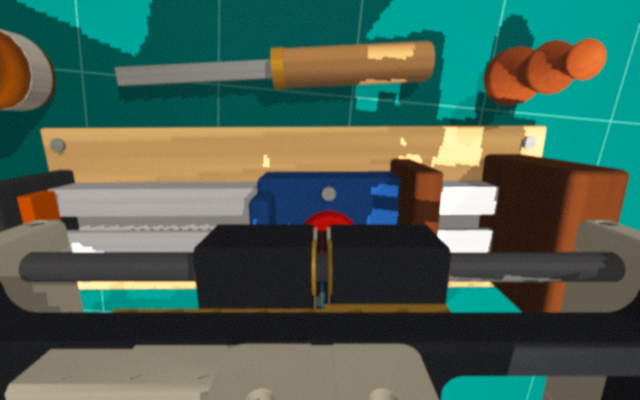

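The wrist view still shows the button uncovered apart from the blocks' edge (row 225). The visible fingertip ends sit around row 228, where the TCP would project to about 215–230. So the real tips seem shorter than the nominal TCP. There's still no contact force, so I'll continue in small steps.

```bash
python3 -m jog '{"xyz":[[0,0,-0.08],[0,0,-0.08]],"angular":[[0,0,0],[0,0,0]]}' 1; python3 -m jog '{"xyz":[[0,0,-0.08]],"angular":[[0,0,0]]}' 1;  python3 -c "
from h import *
im=capture('wrist')[:,:,::-1]; cv2.imwrite('pics/w7z.png',cv2.resize(im[150:320,240:420],None,fx=4,fy=3.5,interpolation=cv2.INTER_CUBIC))"
```

```text
time: 5.15
tool_pos: [534.6, -84.6, 59.4]
tcp_rot: [-3.14, -0.005, -1.483]
contact_force: [0.1, -0.1, -0.2]
grip_width: 0.4
time: 5.25
tool_pos: [534.6, -84.5, 57.6]
tcp_rot: [-3.14, -0.005, -1.483]
contact_force: [-0.9, -0.2, -0.5]
grip_width: 0.3
```

View pics/w7z.png

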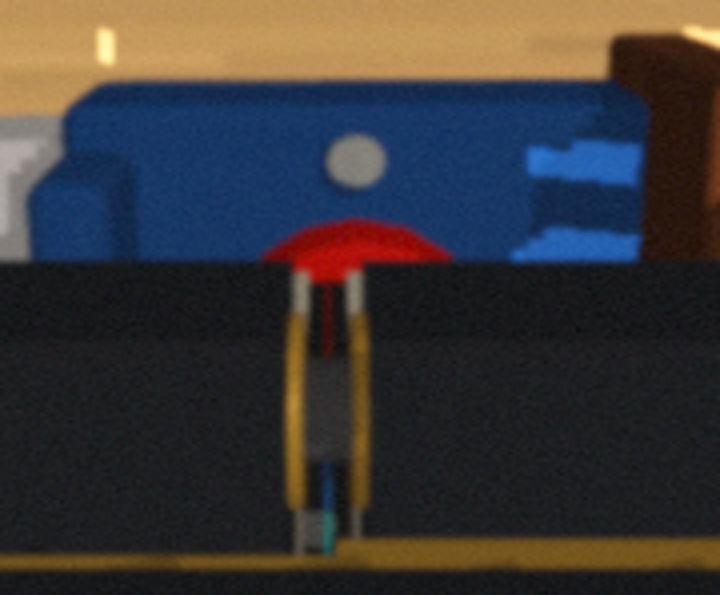

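Run:
```python
from h import *
p=camera_params("wrist"); R=cv2.Rodrigues(np.array(p['rvec']))[0]
print("cam",ray(p,(0,0))[0], "axis",R[2])
u=np.array([-.094,.996,0]); B=np.array([533,-90,0]); v=np.array([.996,.094,0])
P=[B+42*u+37*v+[0,0,71],B-41*u+37*v+[0,0,71],B+18*v+[0,0,83],B-48*u+45*v+[0,0,100]]
print(proj(p,P)); print([(R@x+p['tvec'])[2] for x in P])
```

```text
cam [599.44408416 -77.81879329 243.36893255] axis [-0.24152969 -0.02588792 -0.97004805]
[[255.48765095 178.83143311]
 [404.5651286  177.85439989]
 [331.68614081 217.34057472]
 [437.18217115 171.41546445]]
[np.float64(174.44943779520852), np.float64(174.705126075994), np.float64(167.55518925086815), np.float64(144.65132033646256)]
```

The slit now shows dark, shaded red, so the tips are close to the button. Continuing down.

```bash
python3 -m jog '{"xyz":[[0,0,-0.07],[0,0,-0.07]],"angular":[[0,0,0],[0,0,0]]}' 1; python3 -m jog '{"xyz":[[0,0,-0.07],[0,0,-0.07]],"angular":[[0,0,0],[0,0,0]]}' 1
```

```text
time: 5.5
tool_pos: [534.6, -84.5, 54.6]
tcp_rot: [-3.14, -0.005, -1.483]
contact_force: [-0.7, 0.2, 3.7]
grip_width: 0.3
time: 5.7
tool_pos: [534.6, -84.5, 52.1]
tcp_rot: [-3.14, -0.005, -1.483]
contact_force: [-2.2, -0.1, 4.0]
grip_width: 0.4
```

Contact: 3.7 to 4.0 N over 2.5 mm matches the button's spring. I'll press it the rest of the way down.

```bash
python3 -m jog '{"xyz":[[0,0,-0.07],[0,0,-0.07]],"angular":[[0,0,0],[0,0,0]]}' 1; python3 -m jog '{"xyz":[[0,0,-0.05]],"angular":[[0,0,0]]}' 1; python3 -m jog '{"xyz":[[0,0,-0.05]],"angular":[[0,0,0]]}' 1
```

```text
time: 5.9
tool_pos: [534.6, -84.5, 49.7]
tcp_rot: [-3.14, -0.005, -1.483]
contact_force: [-1.2, 0.4, 4.8]
grip_width: 0.5
time: 6.0
tool_pos: [534.7, -84.6, 49.0]
tcp_rot: [-3.139, -0.005, -1.483]
contact_force: [-3.9, 1.0, 14.1]
grip_width: 0.6
time: 6.1
tool_pos: [534.8, -84.6, 49.0]
tcp_rot: [-3.139, -0.005, -1.482]
contact_force: [-5.7, 0.6, 16.3]
grip_width: 0.1
```

The button bottoms out at z = 49.0 with 16 N. I'll start sliding along u while holding the press, then check for slip.

```bash
python3 -m jog '{"xyz":[[-0.02,0.2,-0.05],[-0.02,0.2,-0.05],[-0.02,0.2,-0.05],[-0.02,0.2,-0.05],[0,0,-0.05]],"angular":[[0,0,0],[0,0,0],[0,0,0],[0,0,0],[0,0,0]]}' 1;  python3 -c "
from h import *
im=capture('wrist')[:,:,::-1]; cv2.imwrite('pics/w8z.png',cv2.resize(im[150:320,200:420],None,fx=3.5,fy=3.5,interpolation=cv2.INTER_CUBIC))"
```

```text
time: 6.6
tool_pos: [533.6, -71.1, 49.0]
tcp_rot: [-3.136, -0.011, -1.482]
contact_force: [-4.3, 1.2, 12.2]
grip_width: 0.9
```

View pics/w8z.png

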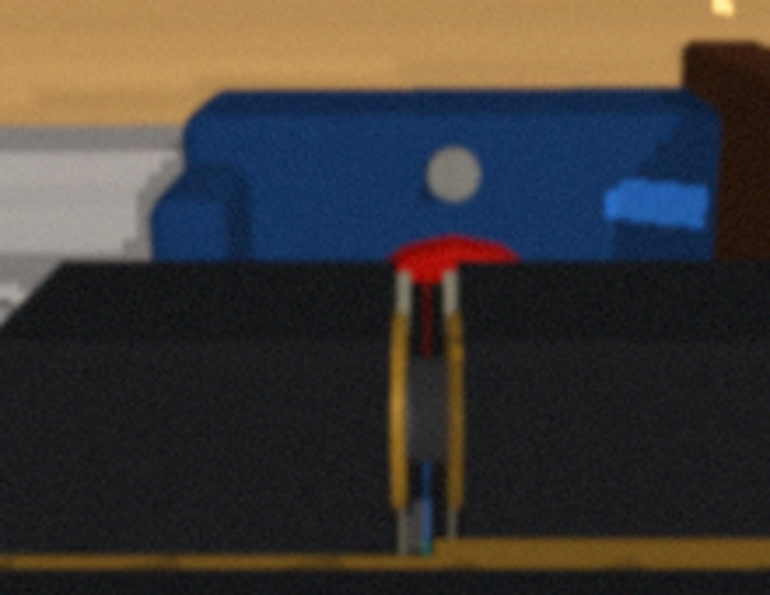

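The pin stayed at column ≈329 in the wrist view while the tool moved 13 mm, so the carriage rides along without slip. I'll continue with the press kept on.

```bash
python3 -m jog '{"xyz":[[-0.02,0.25,-0.05],[-0.025,0.25,-0.05],[-0.025,0.25,-0.05],[-0.025,0.25,-0.05],[-0.025,0.25,-0.05],[-0.025,0.25,-0.05],[-0.025,0.25,-0.05],[-0.02,0.2,-0.05],[0,0,-0.05]],"angular":[[-0.02,-0.02,0],[0,0,0],[0,0,0],[0,0,0],[0,0,0],[0,0,0],[0,0,0],[0,0,0],[0,0,0]]}' 1;  python3 -c "
from h import *
im=capture('wrist')[:,:,::-1]; cv2.imwrite('pics/w9z.png',cv2.resize(im[150:320,200:420],None,fx=3.5,fy=3.5,interpolation=cv2.INTER_CUBIC))"
```

```text
time: 7.55
tool_pos: [530.6, -36.0, 49.1]
tcp_rot: [-3.128, -0.024, -1.481]
contact_force: [-4.4, 0.7, 12.1]
grip_width: 0.5
```

View pics/w9z.png

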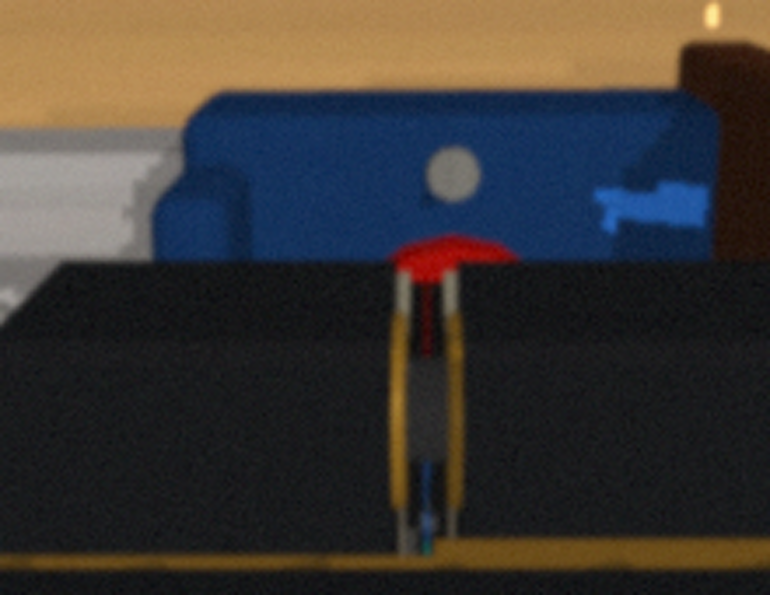

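Still no slip, and the force is steady at 12 N. Continuing, with a small tilt correction.

```bash
python3 -m jog '{"xyz":[[-0.025,0.25,-0.05],[-0.025,0.25,-0.05],[-0.025,0.25,-0.05],[-0.025,0.25,-0.05],[-0.025,0.25,-0.05],[-0.025,0.25,-0.05],[-0.025,0.25,-0.05],[-0.025,0.25,-0.05],[-0.025,0.25,-0.05],[-0.025,0.25,-0.05]],"angular":[[0.04,0.03,0],[0.04,0.03,0],[0.04,0.03,0],[0.04,0.03,0],[0.04,0.03,0],[0.04,0.03,0],[0.04,0.03,0],[0.03,0.03,0],[0.03,0.03,0],[0.03,0.03,0]]}' 1;  python3 -c "
from h import *
im=capture('wrist')[:,:,::-1]; cv2.imwrite('pics/w10.png',im)"
```

```text
time: 8.6
tool_pos: [525.7, 10.2, 49.0]
tcp_rot: [3.131, 0.009, -1.479]
contact_force: [-6.0, -1.5, 12.3]
grip_width: 0.2
```

View pics/w10.png

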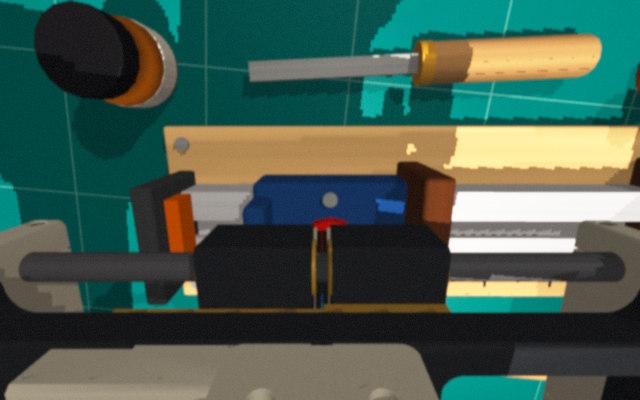

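The pin is still at column 330, and the bumper face (column ≈193) is about 45 mm ahead of the carriage. Continuing.

```bash
python3 -m jog '{"xyz":[[-0.02,0.25,-0.05],[-0.025,0.25,-0.05],[-0.025,0.25,-0.05],[-0.025,0.25,-0.05],[-0.025,0.25,-0.05],[-0.025,0.25,-0.05],[-0.025,0.25,-0.05],[-0.02,0.15,-0.05]],"angular":[[0,0,0],[0,0,0],[0,0,0],[0,0,0],[0,0,0],[0.03,0.02,0],[0.03,0.02,0],[0,0,0]]}' 1;  python3 -c "
from h import *
im=capture('wrist')[:,:,::-1]; cv2.imwrite('pics/w11.png',im)"
```

```text
time: 9.45
tool_pos: [522.2, 46.7, 49.0]
tcp_rot: [3.132, 0.01, -1.478]
contact_force: [-3.8, -1.6, 13.7]
grip_width: 0.6
```

View pics/w11.png

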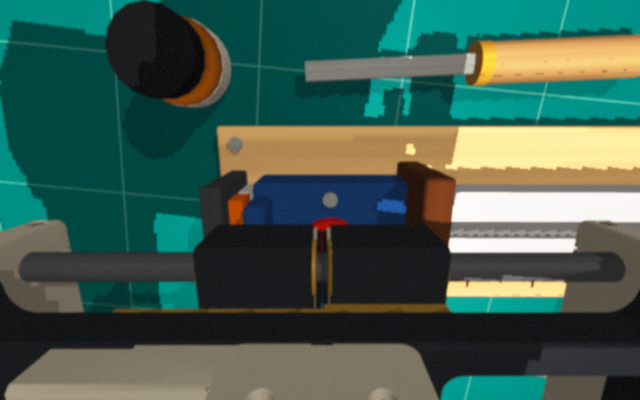

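A few mm remain to the bumper. I'll creep forward and watch Fy.

```bash
python3 -m jog '{"xyz":[[-0.01,0.13,-0.05],[-0.01,0.13,-0.05],[-0.01,0.13,-0.05]],"angular":[[0,0,0],[0,0,0],[0,0,0]]}' 1; python3 -m jog '{"xyz":[[-0.01,0.13,-0.05],[-0.01,0.13,-0.05]],"angular":[[0,0,0],[0,0,0]]}' 1;   python3 -c "
from h import *
im=capture('wrist')[:,:,::-1]; cv2.imwrite('pics/w12z.png',cv2.resize(im[150:320,200:420],None,fx=3.5,fy=3.5,interpolation=cv2.INTER_CUBIC))"
```

```text
time: 9.8
tool_pos: [521.6, 54.0, 49.0]
tcp_rot: [3.133, 0.008, -1.477]
contact_force: [-5.5, -1.9, 13.2]
grip_width: 0.3
time: 10.0
tool_pos: [522.3, 56.5, 49.0]
tcp_rot: [3.136, 0.003, -1.476]
contact_force: [-1.9, -7.4, 10.4]
grip_width: 0.7
```

View pics/w12z.png

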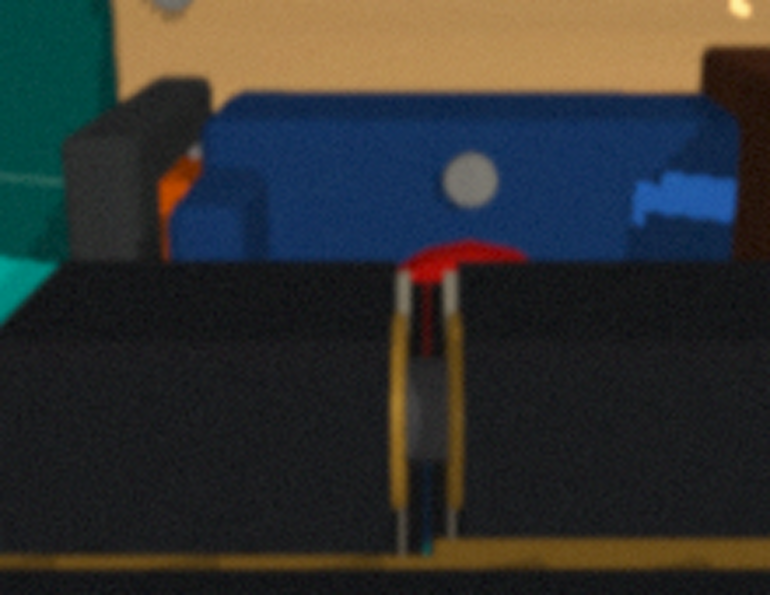

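Fy jumped to -7.4 N and the pin shifted about 2.5 mm relative to the fingers, so the carriage is against the bumper. I'll hold there with a light push, then lift straight up.

```bash
python3 -m jog '{"xyz":[[0,0.04,-0.05],[0,0.04,-0.05],[0,0.04,-0.05]],"angular":[[0,0,0],[0,0,0],[0,0,0]]}' 1; python3 -m jog '{"xyz":[[0,0,0.15],[0,0,0.25],[0,0,0.4],[0,0,0.8],[0,0,0.9],[0,0,0.9],[0,0,0.9],[0,0,0.9],[0,0,0.9],[0,0,0]],"angular":[[0,0,0],[0,0,0],[0,0,0],[0,0,0],[0,0,0],[0,0,0],[0,0,0],[0,0,0],[0,0,0],[0,0,0]]}' 1;   python3 -c "
from h import *
im=capture('wrist'); cv2.imwrite('pics/w13.png',im[:,:,::-1])
p=camera_params('wrist')
for s,bb,c in blobs(im,(0,140,60),(5,255,255),amin=40)[0]: print(s,bb,c.round(1),onz(p,c,83).round(1))
print(bot.get_obs()['tool_pos'],bot.get_obs()['time'])
"
```

```text
time: 10.35
tool_pos: [522.5, 56.4, 49.0]
tcp_rot: [3.137, -0.002, -1.475]
contact_force: [-6.0, -4.5, 13.0]
grip_width: 0.7
time: 11.35
tool_pos: [522.2, 56.4, 176.2]
tcp_rot: [3.137, -0.002, -1.475]
contact_force: [0.5, 0.5, 0.2]
grip_width: 0.3
997 [311 180  36  36] [328.4 197.1] [520.6  49.9  83. ]
[521.40926585  56.39605387 174.80394465] 11.4
```

View pics/w13.png

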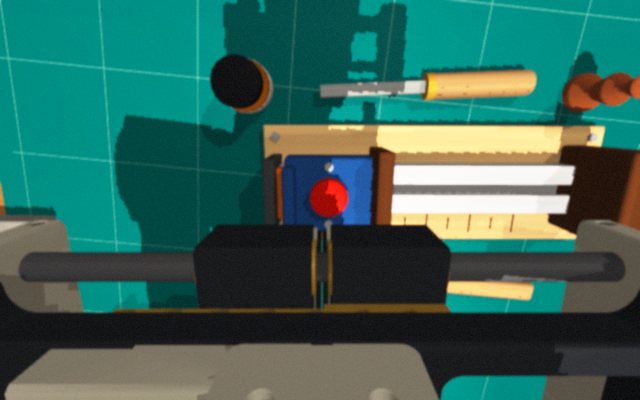

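The wrist view shows the carriage against the orange bumper (column ≈280) and the button at world y ≈ 50, after 140 mm of travel. I'll move clear and check with the fixed cameras.

```bash
python3 -m jog '{"xyz":[[0,-0.5,0.8],[0,-1,0.5],[0,-1,0.3],[0,-1,0],[0,-1,0],[0,-1,0],[0,-1,0],[0,-1,0],[0,-0.5,0],[0,0,0]],"angular":[[0,0,0],[0,0,0],[0,0,0],[0,0,0],[0,0,0],[0,0,0],[0,0,0],[0,0,0],[0,0,0],[0,0,0]]}' 1
python3 -m jog '{"xyz":[[-0.6,-1,0],[-0.7,-1,0],[-0.7,-1,0],[-0.7,-1,0],[-0.7,-1,0],[-0.7,-1,0],[-0.7,-1,0],[-0.5,-0.5,0],[0,0,0]],"angular":[[0,0,0],[0,0,0],[0,0,0],[0,0,0],[0,0,0],[0,0,0],[0,0,0],[0,0,0],[0,0,0]]}' 1
python3 - <<'E'
from h import *
z=lambda i,f:cv2.resize(i,None,fx=f,fy=f,interpolation=cv2.INTER_CUBIC)
t=capture("top")[:,:,::-1]; s=capture("scene")[:,:,::-1]
cv2.imwrite("pics/topE.png",t);cv2.imwrite("pics/sceneE.png",s)
cv2.imwrite("pics/topEz.png",z(t[190:275,250:370],6.5)); cv2.imwrite("pics/sceneEz.png",z(s[145:275,230:360],4.5))
E
```

```text
time: 12.4
tool_pos: [515.4, -107.5, 194.5]
tcp_rot: [3.115, 0.006, -1.473]
contact_force: [0.0, 0.6, -0.4]
grip_width: 0.5
time: 13.3
tool_pos: [405.6, -253.1, 189.7]
tcp_rot: [3.111, 0.014, -1.466]
contact_force: [-0.2, 0.7, 0.8]
grip_width: 0.1
```

View pics/topEz.png

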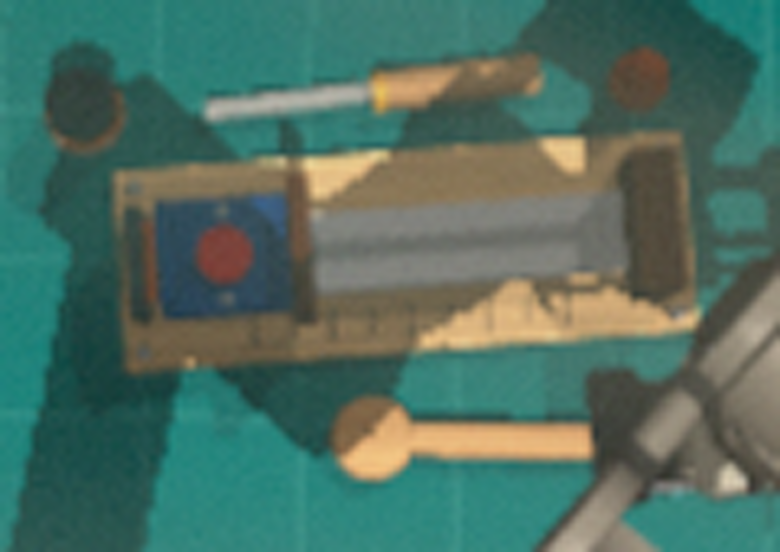

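View pics/sceneEz.png

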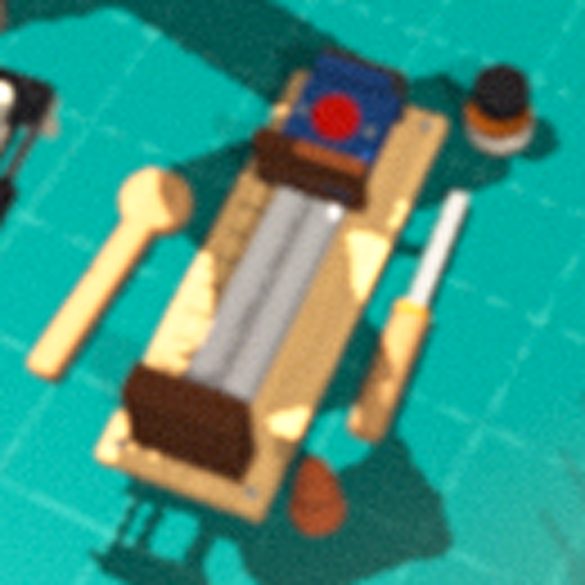

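View pics/topE.png

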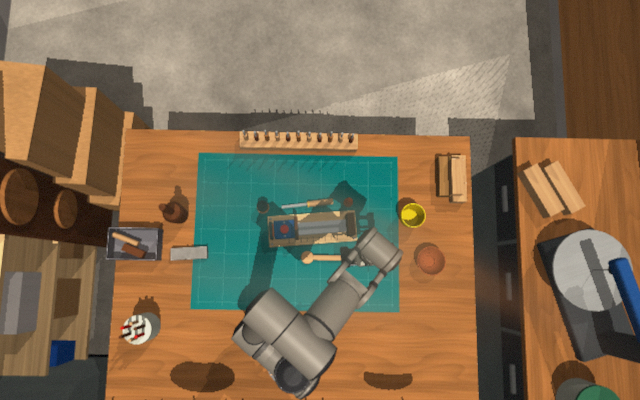

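In the fixed views the carriage sits flush against the bumper and every bystander is where it was. To confirm the button is really up, I'll repeat the earlier close hover view (same relative pose as w2) and compare.

```bash
python3 -m jog '{"xyz":[[0.4,1,0],[0.4,1,0],[0.4,1,0],[0.4,1,0],[0.4,1,0],[0.4,1,0],[0.4,1,0],[0.4,1,0],[0.4,1,0],[0.4,1,0]],"angular":[[0,0,0],[0,0,0],[0,0,0],[0,0,0],[0,0,0],[0,0,0],[0,0,0],[0,0,0],[0,0,0],[0,0,0]]}' 1
python3 -m jog '{"xyz":[[0.4,1,0],[0.4,1,0],[0.4,1,0],[0.4,1,0],[0.2,0.5,0],[0,0,0]],"angular":[[0,0,0],[0,0,0],[0,0,0],[0,0,0],[0,0,0],[0,0,0]]}' 1
```

```text
time: 14.4
tool_pos: [493.1, -33.6, 189.5]
tcp_rot: [3.114, 0.017, -1.456]
contact_force: [-0.5, 0.0, 0.1]
grip_width: 0.4
time: 15.0
tool_pos: [530.5, 71.5, 189.0]
tcp_rot: [3.114, 0.02, -1.444]
contact_force: [0.6, 0.3, 0.1]
grip_width: 0.0
```

```bash
python3 -m jog '{"xyz":[[-0.5,-0.8,0],[0,0,-0.9],[0,0,-0.9],[0,0,-0.9],[0,0,-0.9],[0,0,-0.6],[0,0,0]],"angular":[[-0.16,-0.29,-0.37],[0,0,0],[0,0,0],[0,0,0],[0,0,0],[0,0,0],[0,0,0]]}' 1
python3 - <<'E'
from h import *
o=bot.get_obs(); im=capture("wrist"); cv2.imwrite("pics/w14.png",im[:,:,::-1]); print(o['tool_pos'],o['tcp_rot'])
z=lambda i:cv2.resize(i,None,fx=4,fy=4,interpolation=cv2.INTER_CUBIC)
a=cv2.imread("pics/w2.png")[150:250,240:420]; b=im[150:250,240:420,::-1]
cv2.imwrite("pics/cmp.png",np.vstack([z(a),z(b)])[:, :])
cv2.imwrite("pics/cmp.png",cv2.resize(cv2.imread("pics/cmp.png"),None,fx=.75,fy=.75))
E
```

```text
time: 15.7
tool_pos: [518.3, 52.9, 102.9]
tcp_rot: [-3.139, -0.003, -1.483]
contact_force: [-0.7, 0.1, 0.8]
grip_width: 0.4
[518.26211106  52.88050759 102.879712  ] [-3.13889167e+00 -2.51989683e-03 -1.48268045e+00]
```

View pics/cmp.png

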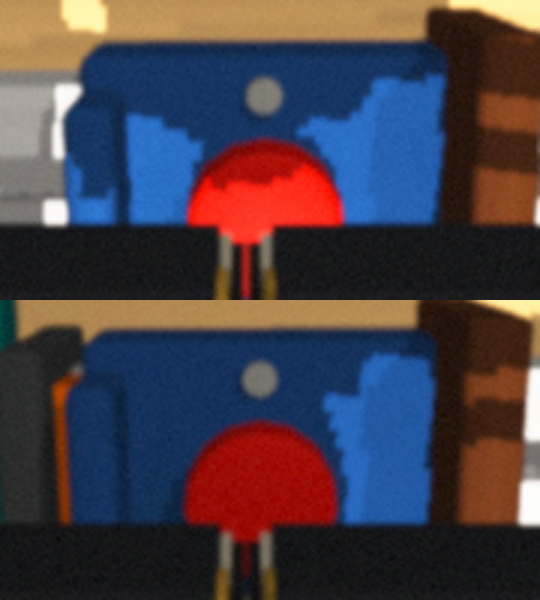

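In the two hover views the pin-to-button-edge gap is 43 (before) against 42 (now). A pressed button would give about 34, so it is up. The ledge also touches the orange bumper. Retreating and handing in.

```bash
python3 -m jog '{"xyz":[[0,0,0.9],[0,0,0.9],[0,0,0.9],[0,0,0.9],[0,0,0.9],[0,0,0.9],[0,0,0.5],[0,0,0],[0,0,0],[0,0,0]],"angular":[[0,0,0],[0,0,0],[0,0,0],[0,0,0],[0,0,0],[0,0,0],[0,0,0],[0,0,0],[0,0,0],[0,0,0]]}' 1
python3 - <<'E'
from h import *
im=capture("wrist"); cv2.imwrite("pics/w15.png",im[:,:,::-1]); p=camera_params("wrist")
for s,bb,c in blobs(im,(0,140,60),(5,255,255),amin=200)[0]: print(s,c.round(1),onz(p,c,83).round(1))
print(np.abs(bot.get_obs()['dq']).max()); bot.close_job()
E
```

```text
time: 16.75
tool_pos: [518.8, 50.7, 232.9]
tcp_rot: [-3.13, -0.005, -1.484]
contact_force: [0.1, -0.7, 0.3]
grip_width: 0.5
695 [321.9 184.1] [520.5  49.7  83. ]
0.003712252918151593
the job is handed in; nothing more can be done
```

I opened the clamp all the way and handed the job in at about 16.8 s. I have no verdict from the judge; this rests on my own checks.

With closed fingertips I pressed the button to its bottom and slid the carriage about 140 mm along the rail. The press held at 10–14 N the whole way. At the orange bumper the side force rose to 7 N and the fingertips slipped about 2.5 mm. I held it there for 0.3 s, then lifted straight up and clear.

**Last checks:**
- **Carriage:** the button's centre is at y ≈ 49.7 mm, against about 49 mm expected at the stop. The images show the carriage flush against the bumper.
- **Button:** it is up. In the close view the gap between pin and button edge is 42, against 43 before; a pressed button would give about 34.
- **Bystanders:** the gouge, spoon blank, finial and wax jar look unmoved in the before/after close-ups. I saw no change in the others in the full top view, but did not measure them.
- **Robot:** it is clear of everything, with no contact force.

**What disagreed:** the fingertips met the button at a reported height of about 55 mm, not the expected 83 mm. I went by contact force instead of the nominal height. I did not find the cause; the wrist pictures suggested the tips end short of the stated tool point.

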